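Feel the end float of two key-cutter spindles and aim the loose one's grease elbow

ROBOT

A 6-joint arm with a two-finger parallel gripper is mounted at the origin on the work surface. World frame = base frame: x ahead of the robot, y to its left, z up, the work surface at z = 0. Lengths are in m, angles in rad, forces in N, time in s.
With the tool pointing down it reaches from about 0.3 to 0.75 m from the base axis. Payload 8.5 kg.
Tool frame: the origin (TCP) lies at the very end of the fingers, on their centre line; the grasp point (between the pads) lies 19 mm behind it; z points along the fingers, x is the direction in which the jaws open and shut, and the axes are right-handed (so a half turn about z gives the same grasp; the last joint's range is limited). The gripper opens to 88 mm and grips with 3 to 60 N. Pads are 18 mm wide; open, the fingers measure 123 mm over their backs; the gripper's body (75 mm by 187 mm) begins 45 mm behind the grasp point.
Start: joints at [1.119, 0.381, 1.297, -0, 1.464, -0.215], TCP at [0.129, 0.535, 0.239] pointing down, gripper open.
Joint ranges: [-3.11, 3.11], [-0.89, 2.33], [0.22, 2.48], [-1.42, 4.56], [0.17, 2.85], [-2.88, 2.88]. Speed limits (rad/s): [2.39, 2.39, 3.14, 3.14, 3.14, 3.14].

INTERFACE

Orientations are given as a 3x3 rotation matrix whose columns are the frame's x, y, z axes.
In Python, from station import r gives the robot as it stands.
- The arm moves only by the tool play_rows, never from a script. Its argument "rows" is a list that holds one entry, the list of rows, each a list of 5 numbers: the closure in counts, from 0 (fully open) to 255 (shut), then the shift along the world's x, y, z in mm, then the turn about the world's z in degrees. In form: [[[jaw, tx, ty, tz, yaw], ...]]. A call has 1 to 12 rows; each row shifts and turns the commanded pose from where the row before left it; what a row does not reach is not made up. A row lasts 1/12 s, in which the tool goes at most 41.7 mm and 7.16 degrees, less where a joint would pass 70% of its speed; a pose out of reach is approached as far as the arm can. A call is refused whole if a number of a shift passes 41.7 or a number of a turn 7.16, either way. A call with a gripper value outside its range is refused whole. The fingers move at their own pace and stop on an object; "force" is the grip in N (left out, the last holds). Time passes only in rows, so rows that do not move let the fingers close. It gives the time, the measured TCP pose, the force and the opening at its end, in the units of the state.
- r.read_state(): the state, without advancing time (a new reading comes with each control period).
- r.camera(name): name is "scene" or "top"; returns (picture, depth): 384x512x3 uint8, blue, green, red; 384x512 float32, m along the optical axis (not along the pixel's ray), 0 where there is no reading.
- r.get_calibration(name): a dict with "fx", "fy", "cx", "cy" (pixels), "R" (3x3) and "t" (3): a world point X has camera coordinates R X + t. Camera axes: x right, y down, z forward; pixel columns grow to the right and rows downward; lengths in m; the calibration is good to about 2 mm. A picture is of the moment at which its call begins. get_calibration takes no time and is no camera call.
- r.finish_job(): hands the job in, once; it reports no verdict.
The state is a dict: "clock": time; "q": joint angles; "qvel": joint speeds; "joint_efforts": joint torques, N m; "tcp_pos": TCP position; "orientation": TCP orientation; "wrist_force": force on the tool from outside, world axes, zero at the start; "wrist_torque": the same for the moment, N m; "opening": opening from 0.0 (shut) to 1.0 (fully open).
Only numpy, scipy, OpenCV 4.12 (cv2) and the standard library are available. Lean on these libraries where they do the work, as an engineer would, in place of code of your own. Each camera call takes 0.05 s, during which the arm holds its last target. There are 200 camera calls.

TASK

Check the two spindle heads for end float by their black hand knobs: first push both shafts fully home, then pull both out as far as they will come and leave them out. On the head whose shaft came out clearly farther, screw the grease elbow on clockwise (seen from above) until its outlet points at the raised mark on the housing top, without running well past it. Leave the other elbow as it is, disturb nothing else on the bench, and let go of everything.

Things in the scene. Friction and masses are not known exactly. Their poses are not given: they have to be found in the camera images.
- head_a: Spindle head a of a key cutter, bolted to the bench (cannot move), outwardly the same as head b; either may be the one with the slipped stop, and it differs from run to run. Blue painted housing 100 x 80 mm in plan, its top 80 mm above the bench, on a dark 130 x 110 x 12 mm base plate. Origin: centre of the underside. x runs level along the shaft, from the hand knob (at -x, the robot's side) to the toothed cutter wheel (at +x); z is up.
- shaft_a (a joint): Axial position of this head's shaft in m: 0 = pushed fully home (towards +x of the head), growing as the knob is pulled out of the head (towards -x of the head). The sound head stops at about 0.008 when drawn out, the head with the slipped stop at about 0.020. Slides against about 3.5 N of drag and stays where it is left; the stops are hard.
- knob_a (a point): Centre of the black hand knob, a level cylinder 30 mm in diameter and 30 mm long on the shaft axis, 60 mm above the bench; 100 mm from the head's vertical centre line when the shaft is home. It moves with the shaft; between it and the housing is a bare shaft 16 mm thick. Free space all round it, bench below.
- elbow_a (a joint): Turn of this head's grease elbow in rad: 0 = outlet points exactly at the mark, negative = not there yet, growing as it is screwed on clockwise (seen from above). It starts 0.6 to 1.3 short of the mark. It turns about the vertical line through the head's origin, stiffly (about 0.08 N m), stays where it is left, and does not noticeably sink.
- elbowgrip_a (a point): Centre of the elbow's brass body, on its turning axis, 111 mm above the bench: a square block 20 x 20 mm in plan and 26 mm tall, its underside 18 mm above the housing top. Two of its flat sides are parallel to the outlet.
- outlet_a (a point): Tip of the elbow's outlet, a level round spout 12 mm thick (7 mm at its steel nipple) that leaves the block on one side; the tip is 30 mm from the turning axis and 111 mm above the bench.
- mark_a (a point): Centre of the top of the mark: a raised straight metal rib 5 mm wide, 15 mm long and 4 mm high on the housing top, 29.5 mm from the elbow's axis towards +y of the head, pointing away from that axis.
- head_b: Spindle head b of a key cutter, bolted to the bench (cannot move), outwardly the same as head a; either may be the one with the slipped stop, and it differs from run to run. Blue painted housing 100 x 80 mm in plan, its top 80 mm above the bench, on a dark 130 x 110 x 12 mm base plate. Origin: centre of the underside. x runs level along the shaft, from the hand knob (at -x, the robot's side) to the toothed cutter wheel (at +x); z is up.
- shaft_b (a joint): Axial position of this head's shaft in m: 0 = pushed fully home (towards +x of the head), growing as the knob is pulled out of the head (towards -x of the head). The sound head stops at about 0.008 when drawn out, the head with the slipped stop at about 0.020. Slides against about 3.5 N of drag and stays where it is left; the stops are hard.
- knob_b (a point): Centre of the black hand knob, a level cylinder 30 mm in diameter and 30 mm long on the shaft axis, 60 mm above the bench; 100 mm from the head's vertical centre line when the shaft is home. It moves with the shaft; between it and the housing is a bare shaft 16 mm thick. Free space all round it, bench below.
- elbow_b (a joint): Turn of this head's grease elbow in rad: 0 = outlet points exactly at the mark, negative = not there yet, growing as it is screwed on clockwise (seen from above). It starts 0.6 to 1.3 short of the mark. It turns about the vertical line through the head's origin, stiffly (about 0.08 N m), stays where it is left, and does not noticeably sink.
- elbowgrip_b (a point): Centre of the elbow's brass body, on its turning axis, 111 mm above the bench: a square block 20 x 20 mm in plan and 26 mm tall, its underside 18 mm above the housing top. Two of its flat sides are parallel to the outlet.
- outlet_b (a point): Tip of the elbow's outlet, a level round spout 12 mm thick (7 mm at its steel nipple) that leaves the block on one side; the tip is 30 mm from the turning axis and 111 mm above the bench.
- mark_b (a point): Centre of the top of the mark: a raised straight metal rib 5 mm wide, 15 mm long and 4 mm high on the housing top, 29.5 mm from the elbow's axis towards +y of the head, pointing away from that axis.
- tray_mid (a point): Bystander: middle of a loose low grey tray of key blanks, 110 x 75 x 24 mm.
- chip_brush_grip (a point): Bystander: handle of a loose chip brush lying on the bench.
- bottle_mid (a point): Bystander: middle of a loose small white oil bottle, 44 mm in diameter, 110 mm tall, standing.
- padlock_mid (a point): Bystander: middle of a loose brass padlock body lying flat, 45 x 42 x 22 mm.
Not all that is in view belongs to the job. Leave any green or turquoise look-alike of the head_b alone.

How it is judged:
On the way, in this order (a step that is already met when the one before it is completed fails the run):
1. both shafts are pushed home (value of joint each of shaft_a, shaft_b below 0.0018 m), for 0.1 s.
2. both shafts are drawn out to their stops (((value of joint shaft_a above 0.0175 m and value of joint shaft_b between 0.0062 and 0.012 m) or (value of joint shaft_b above 0.0175 m and value of joint shaft_a between 0.0062 and 0.012 m))), for 0.1 s.
3. the outlet of the elbow on the head with the larger float points at its mark ((((value of joint shaft_a above 0.0175 m and value of joint shaft_b between 0.0062 and 0.012 m) and value of joint elbow_a between -0.13 and 0.13 rad) or ((value of joint shaft_b above 0.0175 m and value of joint shaft_a between 0.0062 and 0.012 m) and value of joint elbow_b between -0.13 and 0.13 rad))), for 0.2 s.
At the end, for the whole second after the job is handed in: Both shafts are out at their stops (the loose one more than 17.5 mm, the sound one more than 6.2 mm from home); the loose head's elbow is at rest with its outlet within 0.13 rad of the mark; the outlet of the other elbow is within 6 mm of where it started ((((value of joint shaft_a above 0.0175 m and value of joint shaft_b between 0.0062 and 0.012 m) and value of joint elbow_a between -0.13 and 0.13 rad and distance of outlet_b from where it was at the start of the episode below 0.006 m and velocity of joint elbow_a between -0.05 and 0.05 rad/s) or ((value of joint shaft_b above 0.0175 m and value of joint shaft_a between 0.0062 and 0.012 m) and value of joint elbow_b between -0.13 and 0.13 rad and distance of outlet_a from where it was at the start of the episode below 0.006 m and velocity of joint elbow_b between -0.05 and 0.05 rad/s))); the robot touches nothing.
It fails at once if an elbow is screwed well past its mark (more than 0.3 rad) (value of joint any of elbow_a, elbow_b above 0.3 rad).
It fails at once if a bystander is moved more than 30 mm (distance of any of tray_mid, chip_brush_grip, bottle_mid, padlock_mid from where it was at the start of the episode above 0.03 m).
It also fails if it takes over 72 s, if anything falls off the work surface, if the arm or the gripper's body presses on something with over 40 N, if the wrist force passes 120 N, or if a joint passes its speed limit or range.

## Working session

There is one attempt and no reset: what is moved stays moved. The work goes in short steps, Python scripts to look and compute and a tool call to move; the robot and the scene stay as the last step left them, time stands still between calls to the robot, and variables do not carry over. Pictures are saved under pics/ and viewed, about 8 in all and at most 12, crops included, and the job is handed in when it is done.

Besides the shell and the picture viewer there is one more tool, called after "Request:" in YAML: its name, and indented under it one key for each argument. play_rows: Moves the arm, as the interface text tells. Its arguments: {"type":"object","properties":{"rows":{"type":"array"},"force":{"type":"number"}},"required":["rows"]}

```bash
ls; mkdir -p pics
python3 - <<'E'
from station import r
import cv2,numpy as np
for n in("scene","top"):
    p,d=r.camera(n); c=r.get_calibration(n)
    cv2.imwrite(f"pics/{n}0.png",p); np.savez(f"{n}0.npz",p=p,d=d)
    print(n,c)
print(r.read_state())
E
```

```text
pics
scene {'fx': 391.2472415271188, 'fy': 391.2472415271188, 'cx': 257.51575529324947, 'cy': 189.82039459505654, 'R': array([[-0.85329991,  0.52104627,  0.01974953],
       [ 0.30051185,  0.52238525, -0.79800143],
       [-0.42611253, -0.67499958, -0.60233187]]), 't': array([ 0.42050508, -0.07714293,  1.54940389])}
top {'fx': 403.6846201339308, 'fy': 403.6846201339308, 'cx': 249.22518722722833, 'cy': 190.85282490178176, 'R': array([[-0.00825711, -0.99970432,  0.02287101],
       [-0.99929326,  0.00741062, -0.03685184],
       [ 0.03667146, -0.02315913, -0.99905899]]), 't': array([3.96578525e-04, 4.88682986e-01, 1.17198807e+00])}
{'clock': 0.1, 'q': array([ 1.11871569e+00,  3.81120938e-01,  1.29813839e+00,  2.41147187e-05,
        1.46359569e+00, -2.15298739e-01]), 'qvel': array([ 0.00070161, -0.00010267, -0.00324753,  0.00107459,  0.00072881,
       -0.0008823 ]), 'joint_efforts': array([ 3.51235620e-03, -4.38648927e+01, -2.24912810e+01,  7.14601809e-02,
        3.42063094e-02, -5.84948521e-05]), 'tcp_pos': array([0.12890405, 0.53443225, 0.23821935]), 'orientation': array([[ 2.34577707e-01,  9.72097202e-01, -5.73017100e-04],
       [ 9.72096596e-01, -2.34578224e-01, -1.12507495e-03],
       [-1.22809955e-03, -2.93110469e-04, -9.99999203e-01]]), 'wrist_force': array([-0.1685374 ,  0.4604595 ,  0.33813226]), 'wrist_torque': array([-0.05739155,  0.04060241,  0.05260251]), 'opening': 0.9993167909103758}
```

View pics/scene0.png

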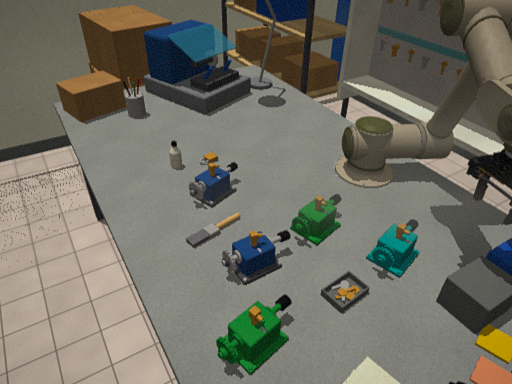

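View pics/top0.png

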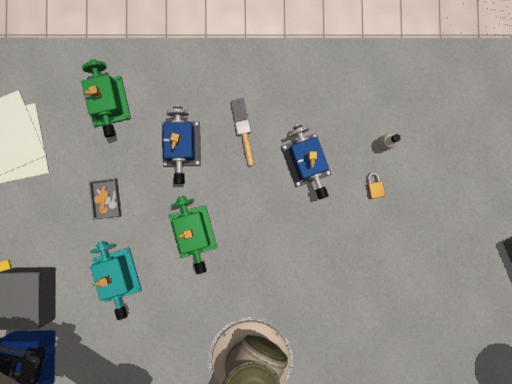

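The heads are blue. In the top view they sit at (180,140) with knob (179,179), and (308,158) with knob (321,193). The look-alikes, which I reject, are green at (103,97) and (192,232), and turquoise at (115,277). Next I measure and crop.

```bash
cat > h.py <<'E'
from station import r
import cv2,numpy as np
def ray(n,uv,z):
    c=r.get_calibration(n);R,t=c["R"],c["t"]
    uv=np.atleast_2d(np.asarray(uv,float))
    d=np.c_[(uv[:,0]-c["cx"])/c["fx"],(uv[:,1]-c["cy"])/c["fy"],np.ones(len(uv))]@R
    o=-R.T@t
    return o+d*((z-o[2])/d[:,2])[:,None]
def cloud(n,d):
    c=r.get_calibration(n);v,u=np.mgrid[:384,:512]
    P=np.dstack([(u-c["cx"])/c["fx"]*d,(v-c["cy"])/c["fy"]*d,d])-c["t"]
    return P@c["R"]
def proj(n,X):
    c=r.get_calibration(n);q=np.atleast_2d(X)@c["R"].T+c["t"]
    return np.c_[q[:,0]/q[:,2]*c["fx"]+c["cx"],q[:,1]/q[:,2]*c["fy"]+c["cy"]]
E
python3 - <<'E'
from h import *
for n in("top","scene"):
    f=np.load(n+"0.npz");p,d=f["p"],f["d"];P=cloud(n,d);hsv=cv2.cvtColor(p,cv2.COLOR_BGR2HSV)
    H,S,V=cv2.split(hsv)
    blue=(H>105)&(H<125)&(S>140)&(V>40)
    org=(H>8)&(H<28)&(S>140)&(V>90)
    blk=(V<45)
    for nm,(cx,cy) in (dict(L=(.6,.19),R=(.57,-.155))).items():
        near=np.hypot(P[...,0]-cx,P[...,1]-cy)<.17
        top=blue&near&(P[...,2]>.07)&(P[...,2]<.088)
        print(n,nm,"housing pts",top.sum())
        uv=np.argwhere(top)[:,::-1]; W=ray(n,uv,.08)[:,:2]
        rc=cv2.minAreaRect((W*1000).astype(np.float32)); print("rect",rc)
        e=org&near&(P[...,2]>.095)&(P[...,2]<.14)
        W=P[e]; print("elbow n",e.sum(),"z",np.round(np.percentile(W[:,2],[5,50,95]),3),"mean uv",np.argwhere(e)[:,::-1].mean(0))
        tp=e&(P[...,2]>.119); 
        if n=="top":
            print("block top",ray(n,[np.argwhere(tp)[:,::-1].mean(0)],.124),tp.sum())
            print("elbow rect",cv2.minAreaRect((ray(n,np.argwhere(e)[:,::-1],.118)[:,:2]*1000).astype(np.float32)))
        k=blk&near&(P[...,2]>.04)&(P[...,2]<.09)&(P[...,0]<cx-.06)
        uv=np.argwhere(k)[:,::-1]
        if len(uv): print("knob n",len(uv),"uv",uv.mean(0),"pt",P[k].mean(0),"ray",ray(n,[uv.mean(0)],.07))
p=np.load("top0.npz")["p"]
a=cv2.resize(p[95:205,145:215],None,fx=5,fy=5,interpolation=cv2.INTER_CUBIC);b=cv2.resize(p[110:220,270:345],None,fx=5,fy=5,interpolation=cv2.INTER_CUBIC)
cv2.imwrite("pics/crop1.png",np.hstack([a,b]))
E
```

```text
top L housing pts 855
rect ((627.650146484375, 193.83792114257812), (97.14015197753906, 81.1395492553711), 2.087973117828369)
elbow n 69 z [0.114 0.123 0.127] mean uv [174.36231884 138.86956522]
block top [[0.62673177 0.1951053  0.124     ]] 51
elbow rect ((622.6566162109375, 196.524169921875), (18.53044891357422, 29.378034591674805), 89.76087951660156)
knob n 90 uv [178.53333333 178.2       ] pt [0.52278015 0.19303594 0.07172283] ray [[0.52290816 0.19329893 0.07      ]]
top R housing pts 810
rect ((577.7919311523438, -168.19485473632812), (97.88220977783203, 77.8906021118164), 19.7685604095459)
elbow n 53 z [0.115 0.123 0.127] mean uv [312.1509434  157.16981132]
block top [[ 0.57699867 -0.1694736   0.124     ]] 37
elbow rect ((571.321533203125, -169.46279907226562), (16.105497360229492, 26.91719627380371), 89.21294403076172)
knob n 77 uv [321.06493506 192.94805195] pt [ 0.47902044 -0.20152272  0.07274737] ray [[ 0.47910885 -0.20209949  0.07      ]]
scene L housing pts 495
rect ((633.9443359375, 205.51910400390625), (98.33290100097656, 79.79305267333984), 1.3083819150924683)
elbow n 53 z [0.111 0.121 0.125] mean uv [255.09433962 233.77358491]
knob n 80 uv [284.1375 235.525 ] pt [0.52723092 0.20361674 0.0673038 ] ray [[0.52899249 0.20586718 0.07      ]]
scene R housing pts 250
rect ((582.3003540039062, -158.9535369873047), (97.07395935058594, 75.39031982421875), 18.129497528076172)
elbow n 33 z [0.108 0.121 0.125] mean uv [211.72727273 165.03030303]
knob n 44 uv [232.81818182 166.56818182] pt [ 0.48235717 -0.19340266  0.06524688] ray [[ 0.48570417 -0.18710194  0.07      ]]
```

View pics/crop1.png

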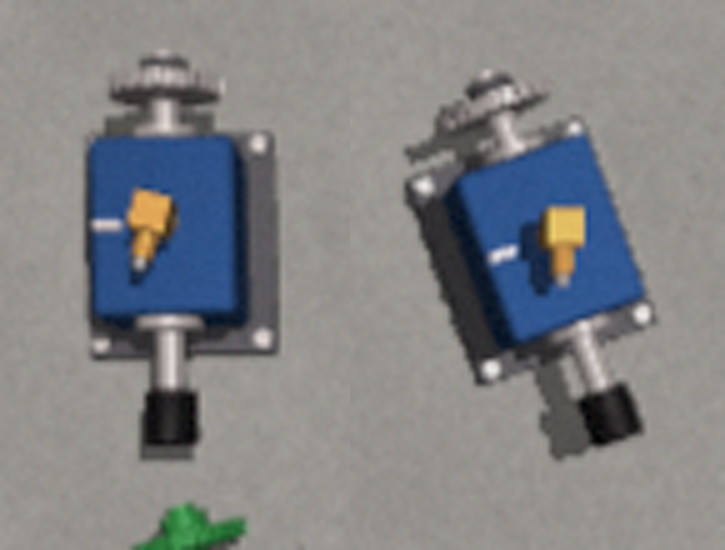

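The crop shows both heads with the mark on the +y (left) side. Both elbow outlets point roughly toward the robot: block (152,215) to tip (140,262) on the left head, and (565,225) to (563,282) on the right. The knobs are at (172,417) and (610,415). I now move above the left knob.

Request:
play_rows:
  rows:
    - [[0, 28, -24, 0, 1.2], [0, 28, -24, 0, 1.2], [0, 28, -24, 0, 1.2], [0, 28, -24, 0, 1.2], [0, 28, -24, 0, 1.2], [0, 28, -24, 0, 1.2], [0, 28, -24, 0, 1.2], [0, 28, -24, 0, 1.2], [0, 28, -24, 0, 1.2], [0, 28, -24, 0, 1.2], [0, 28, -24, 0, 1.2], [0, 28, -24, 0, 1.2]]
  force: 20

```text
clock: 1.1
tcp_pos: [0.4661, 0.2451, 0.2386]
orientation: [[-0.015, 1.0, -0.001], [1.0, 0.015, -0.0], [-0.0, -0.001, -1.0]]
wrist_force: [-0.2, 0.4, -0.3]
opening: 1.003
```

Request:
play_rows:
  rows:
    - [[0, 20, -18, 0, 0.5], [0, 20, -18, 0, 0], [0, 18, -17, 0, 0], [0, 0, 0, -25, 0], [0, 0, 0, -25, 0], [0, 0, 0, -25, 0], [0, 0, 0, -10, 0], [0, 0, 0, 0, 0]]

```text
clock: 1.77
tcp_pos: [0.522, 0.1935, 0.1516]
orientation: [[-0.023, 1.0, -0.005], [1.0, 0.023, -0.001], [-0.001, -0.005, -1.0]]
wrist_force: [-0.8, -1.2, -0.0]
opening: 1.0
```

Run:
```python
from h import *
p,d=r.camera("scene")
for X in ([.522,.1935,.1516],[.522,.1935,.06],[.627,.194,.124]): print(proj("scene",X))
cv2.imwrite("pics/s1.png",cv2.resize(p[150:300,190:350],None,fx=4,fy=4,interpolation=cv2.INTER_CUBIC))
```

```text
[[285.45032515 211.00306226]]
[[283.51186721 234.64532773]]
[[253.52474024 231.12898798]]
```

View pics/s1.png

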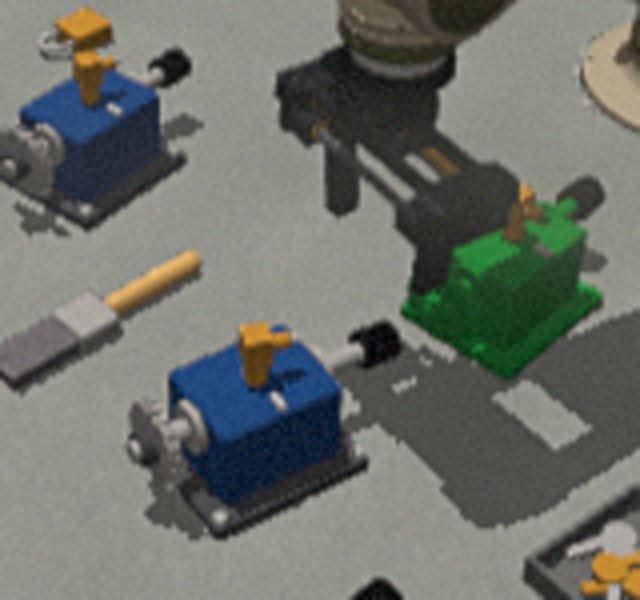

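The projected knob pixel (283.5,234.6) matches the image (crop 378,343, which is pixel 284.5,235.7), and the jaws straddle the knob line. I descend and grip.

Request:
play_rows:
  rows:
    - [[0, 1, 0, -25, 0], [0, 0, 0, -25, 0], [0, 0, 0, -25, 0], [0, 0, 0, -25, 0], [0, 0, 0, -11, 0], [0, 0, 0, 0, 0], [255, 0, 0, 0, 0], [255, 0, 0, 0, 0], [255, 0, 0, 0, 0], [255, 0, 0, 0, 0], [255, 0, 0, 0, 0], [255, 0, 0, 0, 0]]
  force: 20

```text
clock: 2.82
tcp_pos: [0.5242, 0.1937, 0.0432]
orientation: [[-0.023, 1.0, 0.001], [1.0, 0.023, 0.0], [0.0, 0.001, -1.0]]
wrist_force: [-0.3, 0.0, -0.2]
opening: 0.569
```

Request:
play_rows:
  rows:
    - [[255, 0, 0, 0, 0], [255, 0, 0, 0, 0], [255, 0, 0, 0, 0], [255, 0, 0, 0, 0]]

```text
clock: 3.15
tcp_pos: [0.524, 0.1955, 0.0427]
orientation: [[-0.023, 1.0, 0.0], [1.0, 0.023, 0.004], [0.004, 0.001, -1.0]]
wrist_force: [0.3, 13.6, -1.3]
opening: 0.333
```

Gripped at about 30 mm. There is a side force of 13.6 N, so I shift 2 mm in +y and push home.

Request:
play_rows:
  rows:
    - [[255, 0, 2, 0, 0], [255, 0, 1, 0, 0], [255, 2, 0, 0, 0], [255, 2, 0, 0, 0], [255, 1, 0, 0, 0], [255, 1, 0, 0, 0], [255, 0, 0, 0, 0]]

```text
clock: 3.73
tcp_pos: [0.5292, 0.1959, 0.0427]
orientation: [[-0.023, 1.0, -0.002], [1.0, 0.023, -0.001], [-0.001, -0.003, -1.0]]
wrist_force: [-3.9, -4.2, 3.1]
opening: 0.333
```

Request:
play_rows:
  rows:
    - [[255, 1, 0, 0, 0], [255, 1, 0, 0, 0], [255, 1, 0, 0, 0], [255, 1, 0, 0, 0], [255, 0, 0, 0, 0]]

```text
clock: 4.15
tcp_pos: [0.5294, 0.1959, 0.0424]
orientation: [[-0.024, 1.0, -0.011], [1.0, 0.024, -0.002], [-0.002, -0.011, -1.0]]
wrist_force: [-19.2, -5.4, 13.2]
opening: 0.327
```

The shaft is home: 19 N at a hard stop, TCP x 0.529. I relax, release, and go to the right head.

Request:
play_rows:
  rows:
    - [[255, -2, 0, 0, 0], [255, -2, 0, 0, 0], [0, 0, 0, 0, 0], [0, 0, 0, 0, 0], [0, 0, 0, 0, 0], [0, 0, 0, 0, 0], [0, 0, 0, 0, 0], [0, 0, 0, 0, 0], [0, 0, 0, 30, 0], [0, 0, 0, 30, 0], [0, 0, 0, 30, 0], [0, 0, 0, 30, 0]]

```text
clock: 5.15
tcp_pos: [0.5298, 0.1966, 0.1641]
orientation: [[-0.023, 1.0, -0.0], [1.0, 0.023, -0.0], [-0.0, -0.0, -1.0]]
wrist_force: [0.1, 0.6, -0.7]
opening: 0.998
```

Request:
play_rows:
  rows:
    - [[0, -4.5, -36, 0, 1.6], [0, -4.5, -36, 0, 1.6], [0, -4.5, -36, 0, 1.6], [0, -4.5, -36, 0, 1.6], [0, -4.5, -36, 0, 1.6], [0, -4.5, -36, 0, 1.6], [0, -4.5, -36, 0, 1.6], [0, -4.5, -36, 0, 1.6], [0, -4.5, -36, 0, 1.6], [0, -4.5, -36, 0, 1.6], [0, -4.5, -36, 0, 1.6], [0, 0, 0, 0, 0]]

```text
clock: 6.15
tcp_pos: [0.48, -0.2048, 0.1627]
orientation: [[-0.321, 0.947, 0.001], [0.947, 0.321, -0.002], [-0.002, -0.0, -1.0]]
wrist_force: [0.2, -0.2, -0.7]
opening: 1.0
```

Request:
play_rows:
  rows:
    - [[0, 0, 4, -30, 0], [0, 0, 0, -30, 0], [0, 0, 0, -30, 0], [0, 0, 0, -25, 0], [0, 0, 0, -6, 0], [0, 0, 0, 0, 0], [255, 0, 0, 0, 0], [255, 0, 0, 0, 0], [255, 0, 0, 0, 0], [255, 0, 0, 0, 0], [255, 0, 0, 0, 0], [255, 0, 0, 0, 0]]

```text
clock: 7.15
tcp_pos: [0.4807, -0.1954, 0.0422]
orientation: [[-0.324, 0.946, 0.001], [0.946, 0.324, -0.0], [-0.001, 0.001, -1.0]]
wrist_force: [-0.9, 0.6, 0.4]
opening: 0.567
```

Request:
play_rows:
  rows:
    - [[255, 0, 0, 0, 0], [255, 0, 0, 0, 0], [255, 0, 0, 0, 0], [255, 0, 0, 0, 0]]

```text
clock: 7.48
tcp_pos: [0.4838, -0.2017, 0.0422]
orientation: [[-0.324, 0.946, 0.008], [0.946, 0.324, -0.012], [-0.014, 0.004, -1.0]]
wrist_force: [8.5, -29.7, -17.0]
opening: 0.329
```

Off sideways by about 7 mm. I re-centre along the jaw axis.

Request:
play_rows:
  rows:
    - [[255, 0.8, -2.2, 0, 0], [255, 0.8, -2.2, 0, 0], [255, 0.8, -2.2, 0, 0], [255, 0, 0, 0, 0], [255, 0, 0, 0, 0]]

```text
clock: 7.9
tcp_pos: [0.4834, -0.2021, 0.0419]
orientation: [[-0.325, 0.946, 0.001], [0.946, 0.325, -0.001], [-0.001, 0.001, -1.0]]
wrist_force: [3.5, -0.6, -0.1]
opening: 0.33
```

Request:
play_rows:
  rows:
    - [[255, 1.9, 0.65, 0, 0], [255, 1.9, 0.65, 0, 0], [255, 1, 0.35, 0, 0], [255, 1, 0.35, 0, 0], [255, 0, 0, 0, 0]]

```text
clock: 8.32
tcp_pos: [0.4872, -0.2007, 0.0419]
orientation: [[-0.325, 0.946, -0.004], [0.946, 0.325, -0.001], [0.0, -0.004, -1.0]]
wrist_force: [-10.9, -9.6, 5.9]
opening: 0.329
```

Request:
play_rows:
  rows:
    - [[255, 1, 0.35, 0, 0], [255, 1, 0.35, 0, 0], [255, 1, 0.35, 0, 0], [255, 0, 0, 0, 0]]

```text
clock: 8.65
tcp_pos: [0.4885, -0.2002, 0.0415]
orientation: [[-0.325, 0.946, -0.008], [0.946, 0.325, -0.001], [0.001, -0.008, -1.0]]
wrist_force: [-20.1, -15.4, 6.9]
opening: 0.327
```

The force exceeds 20 N, so the shaft is at the home stop. Both are home; now I pull this one.

Request:
play_rows:
  rows:
    - [[255, 0, 0, 0, 0], [255, -1.9, -0.65, 0, 0], [255, -1.9, -0.65, 0, 0], [255, -1.9, -0.65, 0, 0], [255, -1.9, -0.65, 0, 0], [255, -1.9, -0.65, 0, 0], [255, -1.9, -0.65, 0, 0], [255, -1.9, -0.65, 0, 0], [255, 0, 0, 0, 0]]

```text
clock: 9.4
tcp_pos: [0.4789, -0.2037, 0.0416]
orientation: [[-0.324, 0.946, 0.001], [0.946, 0.324, -0.001], [-0.001, 0.001, -1.0]]
wrist_force: [2.7, -3.7, -2.7]
opening: 0.325
```

Request:
play_rows:
  rows:
    - [[255, -1.9, -0.65, 0, 0], [255, -1.9, -0.65, 0, 0], [255, 0, 0, 0, 0]]

```text
clock: 9.65
tcp_pos: [0.4752, -0.205, 0.0416]
orientation: [[-0.325, 0.946, 0.001], [0.946, 0.325, -0.001], [-0.001, 0.001, -1.0]]
wrist_force: [3.0, -3.7, -3.3]
opening: 0.323
```

Request:
play_rows:
  rows:
    - [[255, -1.9, -0.65, 0, 0], [255, -1.9, -0.65, 0, 0], [255, -1.9, -0.65, 0, 0], [255, -1.9, -0.65, 0, 0], [255, -1.9, -0.65, 0, 0], [255, 0, 0, 0, 0]]

```text
clock: 10.15
tcp_pos: [0.4686, -0.2075, 0.0418]
orientation: [[-0.323, 0.946, 0.008], [0.946, 0.323, -0.0], [-0.003, 0.008, -1.0]]
wrist_force: [20.6, 5.4, -10.0]
opening: 0.329
```

The travel is about 20 mm with a hard stop at 21 N, so the right head is the loose one. I relax, release, and return to the left knob.

Request:
play_rows:
  rows:
    - [[255, 1.4, 0.5, 0, 0], [255, 0, 0, 0, 0], [0, 0, 0, 0, 0], [0, 0, 0, 0, 0], [0, 0, 0, 0, 0], [0, 0, 0, 0, 0], [0, 0, 0, 0, 0], [0, 0, 0, 0, 0], [0, 0, 0, 30, 0], [0, 0, 0, 30, 0], [0, 0, 0, 30, 0], [0, 0, 0, 30, 0]]

```text
clock: 11.15
tcp_pos: [0.4662, -0.2073, 0.1631]
orientation: [[-0.324, 0.946, -0.0], [0.946, 0.324, 0.0], [0.001, -0.0, -1.0]]
wrist_force: [-0.2, 0.4, 1.0]
opening: 0.996
```

Request:
play_rows:
  rows:
    - [[0, 5.4, 36.6, 0, -1.6], [0, 5.4, 36.6, 0, -1.6], [0, 5.4, 36.6, 0, -1.6], [0, 5.4, 36.6, 0, -1.6], [0, 5.4, 36.6, 0, -1.6], [0, 5.4, 36.6, 0, -1.6], [0, 5.4, 36.6, 0, -1.6], [0, 5.4, 36.6, 0, -1.6], [0, 5.4, 36.6, 0, -1.6], [0, 5.4, 36.6, 0, -1.6], [0, 5.4, 36.6, 0, -1.6], [0, 0, 0, 0, 0]]

```text
clock: 12.15
tcp_pos: [0.5257, 0.2002, 0.1615]
orientation: [[-0.027, 1.0, 0.0], [1.0, 0.027, 0.001], [0.001, 0.0, -1.0]]
wrist_force: [-0.5, 0.7, -0.8]
opening: 1.002
```

Request:
play_rows:
  rows:
    - [[0, 0, 0, 0, 0], [0, 0, 0, 0, 0]]

```text
clock: 12.32
tcp_pos: [0.5257, 0.1946, 0.1616]
orientation: [[-0.024, 1.0, -0.001], [1.0, 0.024, -0.0], [-0.0, -0.001, -1.0]]
wrist_force: [-0.1, 0.9, -0.0]
opening: 1.003
```

Request:
play_rows:
  rows:
    - [[0, 3, 1.5, -30, 0], [0, 0, 0, -30, 0], [0, 0, 0, -30, 0], [0, 0, 0, -25, 0], [0, 0, 0, -5, 0], [255, 0, 0, 0, 0], [255, 0, 0, 0, 0], [255, 0, 0, 0, 0], [255, 0, 0, 0, 0], [255, 0, 0, 0, 0], [255, 0, 0, 0, 0], [255, 0, 0, 0, 0]]

```text
clock: 13.32
tcp_pos: [0.529, 0.1966, 0.0422]
orientation: [[-0.023, 1.0, 0.001], [1.0, 0.023, 0.0], [0.0, 0.001, -1.0]]
wrist_force: [0.2, -0.1, -0.1]
opening: 0.494
```

Request:
play_rows:
  rows:
    - [[255, 0, 0, 0, 0], [255, 0, 0, 0, 0], [255, 0, 0, 0, 0], [255, -2, 0, 0, 0], [255, -2, 0, 0, 0], [255, -2, 0, 0, 0], [255, 0, 0, 0, 0]]

```text
clock: 13.9
tcp_pos: [0.5234, 0.1958, 0.0418]
orientation: [[-0.023, 1.0, 0.001], [1.0, 0.023, -0.001], [-0.001, 0.001, -1.0]]
wrist_force: [1.6, -5.2, -0.4]
opening: 0.33
```

Request:
play_rows:
  rows:
    - [[255, -1, 0, 0, 0], [255, -1, 0, 0, 0], [255, -1, 0, 0, 0], [255, -1, 0, 0, 0], [255, -1, 0, 0, 0], [255, 0, 0, 0, 0]]

```text
clock: 14.4
tcp_pos: [0.5207, 0.1958, 0.0419]
orientation: [[-0.023, 1.0, 0.006], [1.0, 0.023, -0.001], [-0.001, 0.006, -1.0]]
wrist_force: [11.8, -5.6, -6.8]
opening: 0.328
```

The left shaft stops at about 8 mm (sound). I release, lift, and look at the right elbow from above.

Request:
play_rows:
  rows:
    - [[255, 1.5, 0, 0, 0], [255, 0, 0, 0, 0], [0, 0, 0, 0, 0], [0, 0, 0, 0, 0], [0, 0, 0, 0, 0], [0, 0, 0, 0, 0], [0, 0, 0, 0, 0], [0, 0, 0, 0, 0], [0, 0, 0, 30, 0], [0, 0, 0, 30, 0], [0, 0, 0, 30, 0], [0, 0, 0, 30, 0]]

```text
clock: 15.4
tcp_pos: [0.5191, 0.1966, 0.1631]
orientation: [[-0.023, 1.0, -0.0], [1.0, 0.023, 0.0], [0.0, -0.0, -1.0]]
wrist_force: [0.5, -0.2, -0.4]
opening: 1.0
```

```bash
cat > m.py <<'E'
from h import *
def measure(save=None,n=4):
    ps=[r.camera("top") for _ in range(n)]
    p=np.mean([a[0] for a in ps],0).astype(np.uint8); d=np.median([a[1] for a in ps],0)
    P=cloud("top",d);H,S,V=cv2.split(cv2.cvtColor(p,cv2.COLOR_BGR2HSV))
    near=np.hypot(P[...,0]-.577,P[...,1]+.169)<.05
    e=near&(P[...,2]>.098)&(P[...,2]<.14)
    blk=e&(P[...,2]>.1195)
    o=ray("top",[np.argwhere(blk)[:,::-1].mean(0)],.124)[0,:2]
    W=ray("top",np.argwhere(e)[:,::-1],.115)[:,:2]
    a=W.mean(0)-o
    print("block",o,"n",blk.sum(),e.sum(),"outlet dir deg",np.degrees(np.arctan2(a[1],a[0])))
    print("elbow rect",cv2.minAreaRect((W*1000).astype(np.float32)))
    mk=near&(V>120)&(S<90)&(P[...,2]<.095)&(P[...,2]>.07)
    if mk.sum():
        m=ray("top",np.argwhere(mk)[:,::-1],.084)[:,:2].mean(0); b=m-o
        print("mark",m,mk.sum(),"dir deg",np.degrees(np.arctan2(b[1],b[0])),"dist",np.hypot(*b))
    if save: cv2.imwrite(save,cv2.resize(p[120:220,265:350],None,fx=6,fy=6,interpolation=cv2.INTER_CUBIC))
E
python3 -c "
from m import *
measure('pics/e1.png')"
```

```text
block [ 0.57976931 -0.16998545] n 63 109 outlet dir deg -178.8773809512733
elbow rect ((570.3489990234375, -169.9907684326172), (21.538118362426758, 40.4626579284668), 89.21817016601562)
mark [ 0.57413169 -0.17386639] 35 dir deg -145.45640829464438 dist 0.006844301741222791
```

View pics/e1.png

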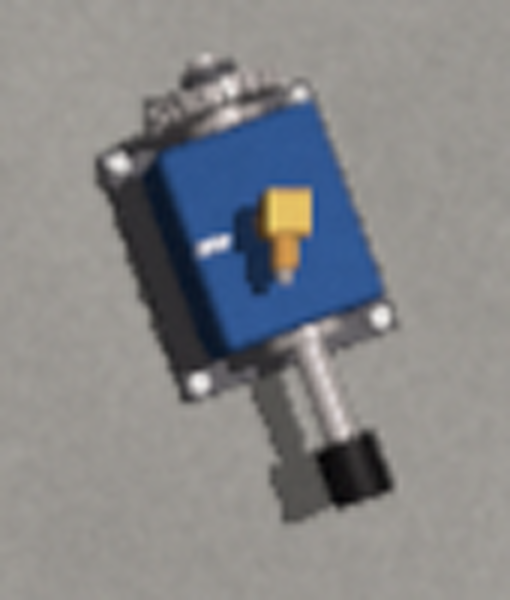

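The crop shows the outlet pointing straight at -x (about 180°): block at (290,210), tip (288,280), mark (213,245). The mark direction from the head axis is about 109°, so it needs roughly -71°. I go above the right elbow with the jaws across the outlet.

Request:
play_rows:
  rows:
    - [[0, 5.3, -33.2, 0, -0.1], [0, 5.3, -33.2, 0, -0.1], [0, 5.3, -33.2, 0, -0.1], [0, 5.3, -33.2, 0, -0.1], [0, 5.3, -33.2, 0, -0.1], [0, 5.3, -33.2, 0, -0.1], [0, 5.3, -33.2, 0, -0.1], [0, 5.3, -33.2, 0, -0.1], [0, 5.3, -33.2, 0, -0.1], [0, 5.3, -33.2, 0, -0.1], [0, 5.3, -33.2, 0, -0.1], [0, 0, 0, 0, 0]]

```text
clock: 16.6
tcp_pos: [0.5776, -0.1737, 0.1594]
orientation: [[0.001, 1.0, -0.002], [1.0, -0.001, -0.0], [-0.0, -0.002, -1.0]]
wrist_force: [0.6, -0.8, 0.3]
opening: 0.999
```

Request:
play_rows:
  rows:
    - [[0, 0, 0, 0, 0], [0, 0, 0, 0, 0], [0, 0, 0, 0, 0]]

```text
clock: 16.85
tcp_pos: [0.5774, -0.1672, 0.1611]
orientation: [[-0.005, 1.0, -0.001], [1.0, 0.005, 0.001], [0.001, -0.001, -1.0]]
wrist_force: [0.1, 0.3, -0.4]
opening: 1.001
```

```bash
python3 -c "
from h import *
print('mark',ray('top',[[265+213/6,120+245/6]],.084),'blk',ray('top',[[265+290/6,120+210/6]],.124),'tip',ray('top',[[265+288/6,120+280/6]],.113))
print(r.read_state()['tcp_pos'],proj('scene',[.578,-.1685,.124]))
p,d=r.camera('scene');cv2.imwrite('pics/s2.png',cv2.resize(p[110:220,150:270],None,fx=5,fy=5,interpolation=cv2.INTER_CUBIC))"
```

```text
mark [[ 0.56763195 -0.14368139  0.084     ]] blk [[ 0.57857186 -0.1720447   0.124     ]] tip [[ 0.54852527 -0.17272671  0.113     ]]
[ 0.57737475 -0.16721764  0.16108393] [[211.44336391 163.46209422]]
```

View pics/s2.png

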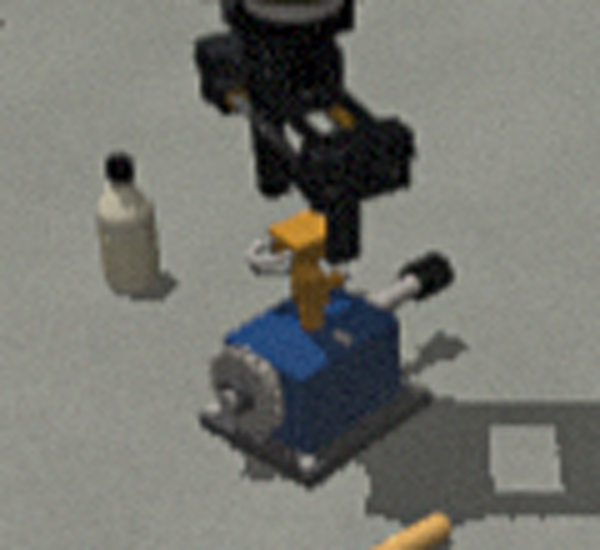

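The jaws are above the right elbow: brass body at crop (309,285), mark (343,337), bottle clear. I descend and grip with 40 N.

Request:
play_rows:
  rows:
    - [[0, 1, -2, -23, 0], [0, 0, 0, -23, 0], [0, 0, 0, -20, 0], [0, 0, 0, -3, 0], [0, 0, 0, 0, 0], [255, 0, 0, 0, 0], [255, 0, 0, 0, 0], [255, 0, 0, 0, 0], [255, 0, 0, 0, 0], [255, 0, 0, 0, 0], [255, 0, 0, 0, 0], [255, 0, 0, 0, 0]]
  force: 35

```text
clock: 17.9
tcp_pos: [0.5787, -0.1706, 0.0929]
orientation: [[-0.004, 1.0, 0.0], [1.0, 0.004, -0.0], [-0.0, 0.0, -1.0]]
wrist_force: [-1.3, 0.7, 0.2]
opening: 0.492
```

Request:
play_rows:
  rows:
    - [[255, 0, 0, 0, 0], [255, 0, 0, 0, 0], [255, 0, 0, 0, 0], [255, 0, 0, 0, 0], [255, 0, 0, 0, 0]]

```text
clock: 18.32
tcp_pos: [0.5787, -0.1683, 0.0927]
orientation: [[-0.004, 1.0, -0.0], [1.0, 0.004, 0.004], [0.004, -0.0, -1.0]]
wrist_force: [0.6, 10.8, 3.0]
opening: 0.222
```

Request:
play_rows:
  rows:
    - [[255, 0, 2.3, 0, 0], [255, 0, 0, 0, -3], [255, 0, 0, 0, -4], [255, 0, 0, 0, -4], [255, 0, 0, 0, -4], [255, 0, 0, 0, -4], [255, 0, 0, 0, -4], [255, 0, 0, 0, -4], [255, 0, 0, 0, -4], [255, 0, 0, 0, -4], [255, 0, 0, 0, 0]]

```text
clock: 19.23
tcp_pos: [0.5787, -0.1681, 0.0927]
orientation: [[0.572, 0.82, -0.0], [0.82, -0.572, 0.0], [0.0, -0.0, -1.0]]
wrist_force: [0.1, 2.2, 0.3]
opening: 0.223
```

Request:
play_rows:
  rows:
    - [[255, 0, 0, 0, -4], [255, 0, 0, 0, -4], [255, 0, 0, 0, -4], [255, 0, 0, 0, -4], [255, 0, 0, 0, -4], [255, 0, 0, 0, -4], [255, 0, 0, 0, -4], [255, 0, 0, 0, -4], [255, 0, 0, 0, -3], [255, 0, 0, 0, 0], [255, 0, 0, 0, 0]]

```text
clock: 20.15
tcp_pos: [0.5788, -0.168, 0.0927]
orientation: [[0.937, 0.349, 0.0], [0.349, -0.937, 0.0], [0.0, -0.0, -1.0]]
wrist_force: [1.5, 2.1, -1.0]
opening: 0.218
```

Request:
play_rows:
  rows:
    - [[0, 0, 0, 0, 0], [0, 0, 0, 0, 0], [0, 0, 0, 0, 0], [0, 0, 0, 0, 0], [0, 0, 0, 0, 0], [0, 0, 0, 0, 0], [0, 0, 0, 25, 0], [0, 0, 0, 30, 0], [0, 0, 0, 30, 0], [0, 0, 0, 30, 0], [0, 0, 0, 0, 0]]

```text
clock: 21.07
tcp_pos: [0.5804, -0.1691, 0.2139]
orientation: [[0.938, 0.346, 0.009], [0.346, -0.938, -0.005], [0.007, 0.008, -1.0]]
wrist_force: [0.3, 0.2, 0.0]
opening: 0.999
```

Request:
play_rows:
  rows:
    - [[0, -5, 30, 0, 0], [0, -5, 30, 0, 0], [0, -5, 30, 0, 0], [0, -5, 30, 0, 0], [0, -5, 30, 0, 0], [0, -5, 30, 0, 0], [0, -5, 30, 0, 0], [0, -5, 30, 0, 0], [0, -5, 30, 0, 0], [0, -5, 30, 0, 0], [0, 0, 0, 0, 0], [0, 0, 0, 0, 0]]

```text
clock: 22.07
tcp_pos: [0.5283, 0.1327, 0.2075]
orientation: [[0.937, 0.348, -0.0], [0.348, -0.937, -0.0], [-0.0, 0.0, -1.0]]
wrist_force: [0.5, 0.1, -0.6]
opening: 0.998
```

Run:
```python
from m import *
measure('pics/e2.png')
a=cv2.imread('pics/e2.png')
p,d=r.camera('scene');b=cv2.resize(p[145:195,180:215+25],None,fx=5,fy=5,interpolation=cv2.INTER_CUBIC)
c=np.zeros((600,790,3),np.uint8);c[:a.shape[0],:a.shape[1]]=a[:600];b=b[:, :790-a.shape[1]];c[:b.shape[0],a.shape[1]:a.shape[1]+b.shape[1]]=b
cv2.imwrite('pics/e3.png',c)
```

```text
block [ 0.57902795 -0.16996019] n 60 96 outlet dir deg 108.59701657954389
elbow rect ((576.2000732421875, -161.81393432617188), (20.434326171875, 42.10173797607422), 21.408260345458984)
mark [ 0.57981774 -0.19558929] 21 dir deg -88.23490874044663 dist 0.02564126730661437
```

View pics/e3.png

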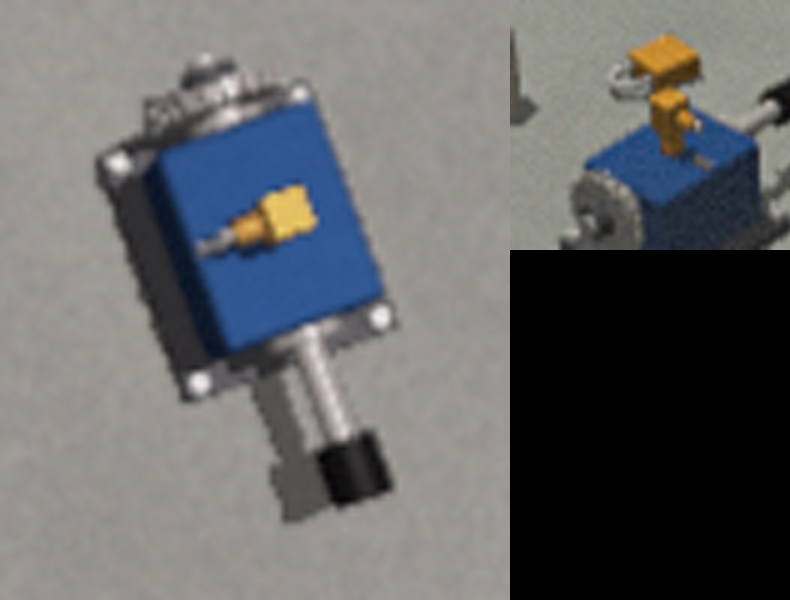

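The outlet now runs in line with the mark: tip at (235,237), mark (213,245). The measured direction is 108.6° to 111.4°, against 109° to 111° for the mark. I clear the arm and check both knobs, then hand in.

Request:
play_rows:
  rows:
    - [[0, -25, -20, 5, 0], [0, -25, -20, 5, 0], [0, -25, -20, 5, 0], [0, -25, -20, 5, 0], [0, -25, -10, 0, 0], [0, -20, -10, 0, 0], [0, 0, 0, 0, 0], [0, 0, 0, 0, 0], [0, 0, 0, 0, 0]]

```text
clock: 23.07
tcp_pos: [0.3844, 0.0313, 0.2279]
orientation: [[0.939, 0.345, 0.001], [0.345, -0.939, -0.0], [0.001, 0.0, -1.0]]
wrist_force: [0.8, -0.2, -0.5]
opening: 1.001
```

Run:
```python
from h import *
p1,d1=r.camera("top"); f=np.load("top0.npz")
for lab,p,d in(("before",f["p"],f["d"]),("now",p1,d1)):
    P=cloud("top",d);V=p.max(2)
    for nm,k in dict(L=(.52,.194),R=(.475,-.204)).items():
        m=(V<45)&(np.hypot(P[...,0]-k[0],P[...,1]-k[1])<.035)&(P[...,2]>.045)&(P[...,2]<.09)
        print(lab,nm,m.sum(),ray("top",[np.argwhere(m)[:,::-1].mean(0)],.07)[0,:2] if m.any() else None)
print(r.read_state()["wrist_force"],r.read_state()["clock"])
```

```text
before L 90 [0.52290816 0.19329893]
before R 77 [ 0.47910885 -0.20209949]
now L 93 [0.51988614 0.19323334]
now R 74 [ 0.46462065 -0.20733345]
[ 0.58418589 -0.22042047  0.07220481] 23.1167
```

```bash
python3 -c "
from station import r
print(r.finish_job())"
```

```text
the job is handed in; nothing more can be done
None
```

I checked both spindle heads for end float, set the grease elbow on the loose one, and handed the job in at about 23 s. No verdict was reported.

- **Push home:** I pushed both shafts home until they met a hard stop at about 20 N or more.
- **Pull out:** The left head (y ≈ +0.19) came out about 8.3 mm and the right head (y ≈ −0.17) about 20 mm. The right head is therefore the one with the slipped stop.
- **Elbow:** I turned the right head's elbow clockwise by about 70°. Its outlet measured 108.6° to 111.4°, against a mark direction of 109° to 111°. That spread of about 2° is well inside the 7.4° tolerance.
- **Last checks:** Both knobs were still out where I left them, 3 mm (left) and 15 mm (right) beyond their starting positions. The gripper was open and clear of everything, with wrist force under 1 N. I never gripped the left elbow. I did not measure the bystanders again, but no move went near them.

**Checks that failed or disagreed:**
- The automatic search for the mark picked up wrong pixels, so I read the mark's position from the picture instead.
- The scene camera's housing position was about 10 mm off the top camera's, probably because its mask included the housing sides. I used the top camera.
- My first grip on the right knob was about 7 mm off centre sideways, giving about 30 N of side force. I corrected it before pushing.

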